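Find the case that rattles and hold it out over the notebook

TASK

Three sealed grey cases stand on the desk mat and something has come loose inside one of them; only shaking or tilting them tells which. First take the stapler off the case it lies on and stand it on its base on the desk; then find the rattling case and finish holding it still in the gripper, level, over the middle of the open notebook about 10 to 20 cm above the page. Hold only that case out over the notebook, leave the other two cases standing flat on the mat or the desk, and do not disturb the binder clip and the sharpener.

Things in the scene. Friction and masses are not known exactly. Their poses are not given: they have to be found in the camera images.
- case_a_mid (a point): one of three identical sealed grey cases, a closed box 130 mm long (its x), 52 wide (its y), 50 high (its z), about 0.33 kg; this point is its centre, 25 mm above its underside. Grip it across the 52 mm width. Name, look and weight do not tell which case rattles: that changes from start to start.
- case_b_mid (a point): second case; point and axes as for case_a_mid. In one of the three cases a round part of about 0.18 kg is loose: when the case is shaken, or tilted 15 degrees or more along its length, it rolls up to 93 mm from end to end, which shifts the balance of the held case. The contents of the other two are packed tight.
- case_c_mid (a point): third case; point and axes as for case_a_mid.
- stapler_grip (a point): closed office stapler, blue over dark, 145 mm long (its y), 37 mm wide (its x), 55 mm high, 0.19 kg, lying along the top of one of the cases. This point is in its arm over the middle, 38 mm above what it stands on; the arm is 26 mm wide between its flanks (grip along its x) from 24 to 52 mm above the support.
- notebook_page (a point): middle of the open notebook (155 x 218 mm) that lies at the far left of the desk; the point is on the page, 10 mm above the desk (the fanned pages rise to 19 mm), with z up. Fixed. The rattling case is held over it.
- desk_mat: thin grey felt desk mat under the cases, 190 (x) x 460 (y) x 4 mm, fixed; origin at the centre of its underside on the desk top (z = 0). Beyond its far edge, to the right of the notebook, the desk is clear (round x = 0.64, y = 0.03).
- paper_clip: bystander: black binder clip with wire handles, 34 x 41 x 40 mm, near left of the mat; origin under its centre.
- sharpener: bystander: teal oval sharpener, 27 x 48 x 22 mm, near right of the mat; origin under its centre.

How it is judged:
By the outcome, as a careful person would: the job done as asked, in the order asked, and still so for the second after the job is handed in, while the arm keeps its last pose, push and grip.
It also fails if it takes over 72 s, if anything falls off the work surface, if the arm or the gripper's body presses on something with over 40 N, if the wrist force passes 120 N, or if a joint passes its speed limit or range.

ROBOT

A 7-joint arm with a two-finger parallel gripper is mounted at the origin on the work surface; the furniture and walls round the work are solid. World frame = base frame: x ahead of the robot, y to its left, z up, the work surface at z = 0. Lengths are in m, angles in degrees, forces in N, time in s.
With the tool pointing down it reaches from about 0.35 to 0.9 m from the base axis. Payload 8.1 kg.
Tool frame: the origin (TCP) lies midway between the tips of the shut fingers; the grasp point (between the pads) lies 19 mm behind it; z points along the fingers, y is the direction in which the jaws open and shut (so a half turn about z gives the same grasp; the last joint's range is limited). The gripper opens to 92 mm and grips with 3 to 60 N. Pads are 19 mm wide; open, the fingers measure 130 mm over their backs; the gripper's body (75 mm by 190 mm) begins 47 mm behind the grasp point.
Start: joints at [-78.587, 24.895, 1.432, 90.138, -0.665, 64.973, -4.303], TCP at [0.186, 0.597, 0.227] pointing down, gripper open.
Joint ranges: [-149.89, 149.89], [-25.12, 119.58], [-72.63, 75.52], [4.76, 147.25], [-75.54, 255.54], [6.69, 114.76], [-157.13, 157.13]. Speed limits (degrees/s): [127.2, 127.2, 172.46, 172.46, 180, 180, 180].

INTERFACE

Orientations are given as [roll, pitch, yaw] about the fixed x, y, z axes, in that order (R = Rz(yaw) Ry(pitch) Rx(roll)).
In Python, from cell import sense, camera, camera_info, hand_in gives the robot as it stands.
- The arm moves only by the tool send_rows, never from a script. Its argument "plan" is a list of rows, each a list of 7 numbers: the turn, a rotation vector about the tool's x, y, z in degrees, then the shift along the tool's x, y, z in m, then the opening, from -1 (shut) to 1 (fully open). In form: [[rx, ry, rz, x, y, z, gripper], ...]. A call has 1 to 5 rows; each row is the pose to reach, as a shift and turn from the pose commanded when the call began, along the tool's axes at that moment; what a row does not reach only later rows make up. A row lasts 1/12 s, in which the tool goes at most 41.7 mm and 7.16 degrees, less where a joint would pass 70% of its speed; a pose out of reach is approached as far as the arm can. A call with a gripper value outside its range is refused whole. The fingers move at their own pace and stop on an object; "grip_force" is the grip in N (left out, the last holds). Time passes only in rows, so rows that repeat a pose let the fingers close. It gives the time, the measured TCP pose, the force and the opening at its end, in the units of the state.
- sense(): the state, without advancing time (a new reading comes with each control period).
- camera(name): name is "scene" or "top" or "wrist"; returns the picture (480x640x3 uint8, blue, green, red); there is no depth.
- camera_info(name): a dict with "fx", "fy", "cx", "cy" (pixels), "extrinsics" (4x4, takes a point from world to camera coordinates). Camera axes: x right, y down, z forward; pixel columns grow to the right and rows downward; lengths in m; the calibration is good to about 2 mm. A picture is of the moment at which its call begins: read the wrist's pose just before it. camera_info takes no time and is no camera call; for the wrist camera it gives the pose at the moment of the call.
- hand_in(): hands the job in, once; it reports no verdict.
The state is a dict: "time": time; "joint_pos": joint angles; "dq": joint speeds; "tau": joint torques, N m; "tcp_pos": TCP position; "eef_rot": TCP orientation; "ft_force": force on the tool from outside, world axes, zero at the start; "torque": the same for the moment, N m; "width": finger opening in m.
Only numpy, scipy, OpenCV 4.12 (cv2) and the standard library are available. Lean on these libraries where they do the work, as an engineer would, in place of code of your own. Each camera call takes 0.05 s, during which the arm holds its last target.

## Working session

There is one attempt and no reset: what is moved stays moved. The work goes in short steps, Python scripts to look and compute and a tool call to move; the robot and the scene stay as the last step left them, time stands still between calls to the robot, and variables do not carry over. Pictures are saved under pics/ and viewed, and the job is handed in when it is done.

Besides the shell and the picture viewer there is one more tool, called after "Call:" by a JSON object that holds its "fn" and its "kwargs", one argument or row to a line. send_rows: Moves the arm, as the interface text tells. Its arguments: {"type":"object","properties":{"plan":{"type":"array"},"grip_force":{"type":"number"}},"required":["plan"]}

```bash
mkdir -p pics; ls; python3 - <<'E'
from cell import *
import cv2
print(sense())
for n in ("scene","top","wrist"):
    i=camera_info(n);print(n,i)
    cv2.imwrite(f"pics/{n}0.png",camera(n))
E
```

```text
pics
{'time': 0.0, 'joint_pos': array([-78.58677264,  24.93663724,   1.43456817,  90.18982336,
        -0.66380882,  64.97353533,  -4.30508743]), 'dq': array([ 0.07310199,  0.09439787, -0.00431879, -0.02506948, -0.01080565,
        0.01211086, -0.02225137]), 'tau': array([-9.45483043e-04, -6.67828774e+01,  9.84555334e-01, -3.14475811e+01,
       -6.04771636e-02,  4.25154332e-02,  2.08359011e-04]), 'tcp_pos': array([0.18571577, 0.59622698, 0.22593886]), 'eef_rot': array([-1.79908907e+02,  1.06195087e-02,  1.62699025e+02]), 'ft_force': array([ 0.09162397, -0.25799041, -1.00394979]), 'torque': array([-0.02877282,  0.04022105, -0.02067375]), 'width': 0.09186835047670225}
scene {'fx': 584.6252891148571, 'fy': 584.6252891148571, 'cx': 323.0547287453492, 'cy': 243.3809090595562, 'extrinsics': array([[ 0.57569754, -0.81734911, -0.02264451, -0.25421747],
       [-0.43272191, -0.28105456, -0.85659797,  0.29032795],
       [ 0.69377525,  0.50294012, -0.51548729,  0.96196143],
       [ 0.        ,  0.        ,  0.        ,  1.        ]])}
top {'fx': 607.9270500029977, 'fy': 607.9270500029977, 'cx': 313.4550020561112, 'cy': 231.69270787147698, 'extrinsics': array([[-0.02835943, -0.99958565,  0.00492584,  0.04518348],
       [-0.99151316,  0.02750425, -0.12706364,  0.48996312],
       [ 0.12687551, -0.00848749, -0.99188234,  1.17674976],
       [ 0.        ,  0.        ,  0.        ,  1.        ]])}
wrist {'fx': 339.9042038587609, 'fy': 339.9042038587609, 'cx': 318.2569257482263, 'cy': 242.94453002851358, 'extrinsics': array([[ 0.29809053,  0.95453287, -0.00300598, -0.62390761],
       [ 0.90760715, -0.28245802,  0.31059093, -0.04071357],
       [ 0.29562019, -0.09531247, -0.95053892,  0.39369854],
       [ 0.        ,  0.        ,  0.        ,  1.        ]])}
```

View pics/top0.png

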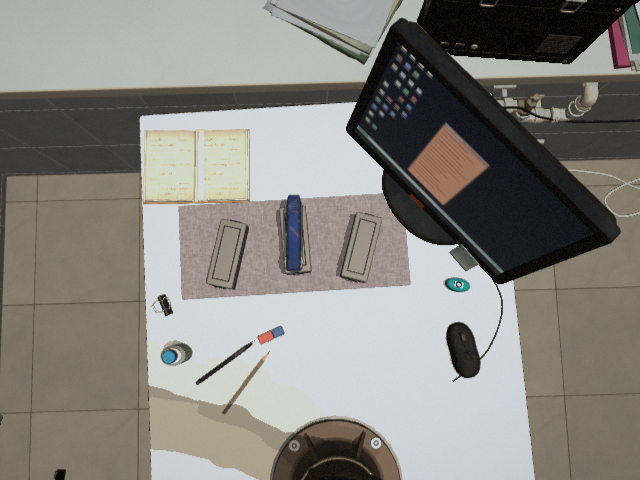

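View pics/scene0.png

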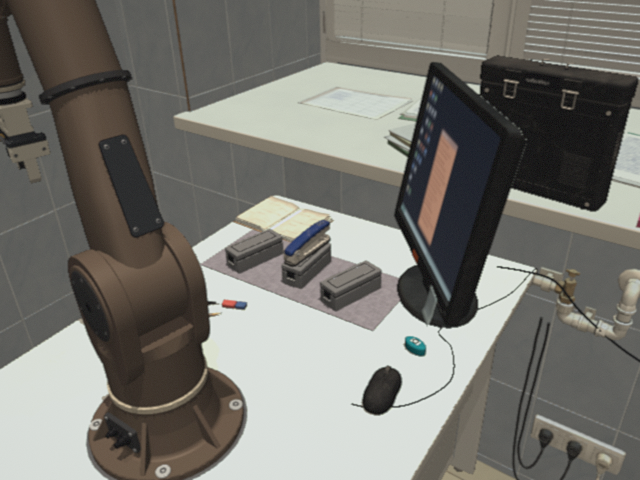

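The top view shows the cases at about (227,254), (293,235, with the stapler on it) and (361,246). The notebook is at (197,165), the clip at (164,304) and the sharpener at (458,285). The monitor stands on the right. Next I'll measure these.

```bash
cat > h.py <<'E'
import numpy as np, cv2
from cell import *
def ray(i,u,v,z):
    E=np.array(i["extrinsics"]);R=E[:3,:3];t=E[:3,3];c=-R.T@t
    d=R.T@np.array([(u-i["cx"])/i["fx"],(v-i["cy"])/i["fy"],1.])
    return c+d*(z-c[2])/d[2]
def proj(i,p):
    E=np.array(i["extrinsics"]);q=E[:3,:3]@np.array(p)+E[:3,3]
    return i["cx"]+i["fx"]*q[0]/q[2], i["cy"]+i["fy"]*q[1]/q[2]
E
python3 - <<'E'
from h import *
im=cv2.imread("pics/top0.png");i=camera_info("top")
c=im[180:310,130:420];cv2.imwrite("pics/topz.png",cv2.resize(c,None,fx=2.7,fy=2.7,interpolation=cv2.INTER_CUBIC))
hsv=cv2.cvtColor(im,cv2.COLOR_BGR2HSV)
m=((hsv[...,0]>100)&(hsv[...,0]<130)&(hsv[...,1]>120)).astype(np.uint8)
m[:180]=0;m[310:]=0;m[:,:260]=0;m[:,330:]=0
r=cv2.minAreaRect(cv2.findNonZero(m));b=cv2.boxPoints(r);print("stapler",r)
print([ray(i,*p,0.1).round(4) for p in b])
for n,p,z in(("nb",(197,165),.01),("clip",(164,304),.0),("sh",(458,285),.01),("monbase",(390,200),.0),("monl",(348,128),.1),("monl",(348,128),.3),("moncorner",(500,282),.3),("moncorner",(500,282),.1)):print(n,ray(i,*p,z).round(3))
E
```

```text
stapler ((293.0, 232.5), (73.0, 12.0), 90.0)
[array([0.5515, 0.08  , 0.1   ]), array([0.5508, 0.0574, 0.1   ]), array([0.4131, 0.0608, 0.1   ]), array([0.4137, 0.0831, 0.1   ])]
nb [0.638 0.266 0.01 ]
clip [0.357 0.335 0.   ]
sh [ 0.378 -0.255  0.01 ]
monbase [ 0.556 -0.128  0.   ]
monl [ 0.681 -0.04   0.1  ]
monl [ 0.62  -0.025  0.3  ]
moncorner [ 0.371 -0.249  0.3  ]
moncorner [ 0.379 -0.311  0.1  ]
```

View pics/topz.png

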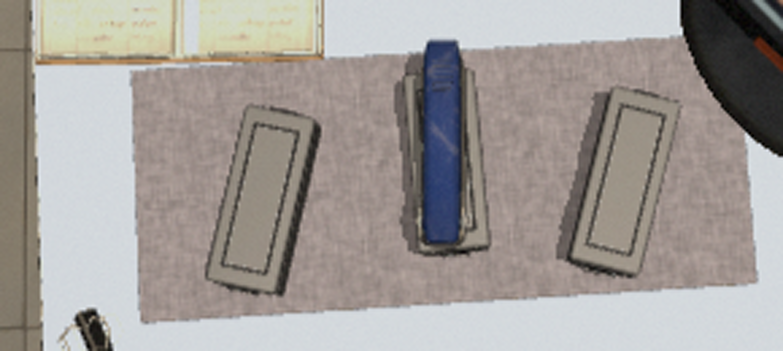

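The zoomed view gives usable inner-rectangle corners on the left and right lids, and the rim edges of the middle case. I'll convert those to positions.

```bash
python3 - <<'E'
from h import *
i=camera_info("top")
def W(p,z): return ray(i,130+p[0]/2.7-.3,180+p[1]/2.7-.3,z)
def quad(n,c,z):
    c=[W(p,z) for p in c]; m=sum(c)/4
    d=(c[0]+c[1]-c[2]-c[3])/2; w=(c[0]+c[3]-c[1]-c[2])/2
    print(n,m.round(4),"len",np.linalg.norm(d).round(4),"w",np.linalg.norm(w).round(4),"yaw",np.degrees(np.arctan2(d[1],d[0])).round(1))
quad("L inner",[(255,123),(298,131),(265,272),(222,265)],.054)
quad("L outer",[(248,105),(317,121),(278,290),(207,275)],.054)
quad("R inner",[(622,104),(663,109),(630,256),(586,247)],.054)
quad("R outer",[(612,88),(681,100),(640,270),(571,258)],.054)
quad("M outer",[(407,74),(473,69),(488,247),(420,250)],.054)
quad("stap",[(426,41),(459,41),(463,242),(424,243)],.107)
s=sense();print(np.linalg.inv(camera_info("wrist")["extrinsics"])[:3,3],s["tcp_pos"])
E
```

```text
L inner [0.4516 0.2022 0.054 ] len 0.1043 w 0.0314 yaw -13.7
L outer [0.4517 0.2004 0.054 ] len 0.125 w 0.0517 yaw -13.9
R inner [ 0.4578 -0.0606  0.054 ] len 0.1081 w 0.031 yaw -15.5
R outer [ 0.4579 -0.0612  0.054 ] len 0.1268 w 0.0504 yaw -15.7
M outer [0.4753 0.0674 0.054 ] len 0.1288 w 0.0484 yaw 3.1
stap [0.4819 0.0687 0.107 ] len 0.14 w 0.0248 yaw -1.1
[0.10655825 0.62160468 0.38510172] [0.1857209  0.59635427 0.22615224]
```

View pics/wrist0.png

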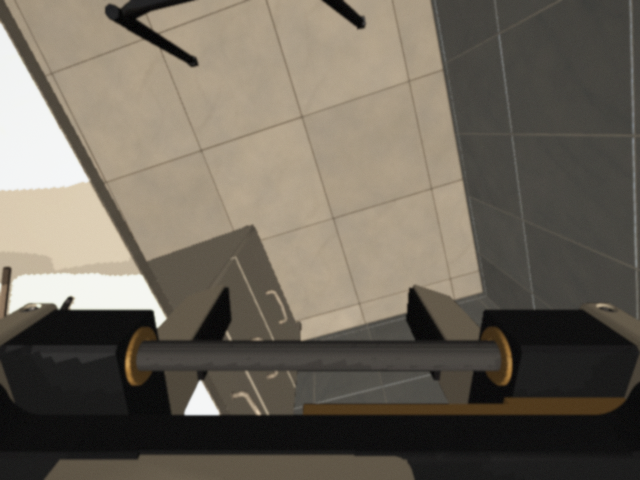

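```bash
python3 - <<'E'
from h import *
T=camera_info("top");S=camera_info("scene")
def tri(a,b):
    A=[]
    for i,(u,v) in((T,a),(S,b)):
        K=np.array([[i["fx"],0,i["cx"]],[0,i["fy"],i["cy"]],[0,0,1]]);A.append(K@np.array(i["extrinsics"])[:3])
    X=cv2.triangulatePoints(A[0],A[1],np.array(a,float).reshape(2,1),np.array(b,float).reshape(2,1))[:,0];X=X[:3]/X[3]
    return X.round(3),[np.round(proj(i,X),1) for i in(T,S)]
print("mon BL",tri((348,128),(398,213)))
print("mon TL",tri((403,20),(435,64)))
print("mon BR",tri((500,282),(455,325)))
print("stap far end top",tri((293,196),(327,222)))
for n,p in(("nb",(145,130)),("nb",(248,130)),("nb",(249,202)),("nb",(146,203))):print(n,ray(T,*p,.01).round(3))
for p in((180,207),(405,195),(410,284),(183,299),(250,106),(383,190)):print(ray(T,*p,0).round(3))
im=cv2.imread("pics/scene0.png")[180:320,180:420];cv2.imwrite("pics/scz.png",cv2.resize(im,None,fx=3.3,fy=3.3,interpolation=cv2.INTER_CUBIC))
E
```

```text
mon BL (array([ 0.685, -0.043,  0.089]), [array([349. , 127.2]), array([396.9, 213.2])])
mon TL (array([ 0.73 , -0.094,  0.432]), [array([400.8,  21.5]), array([436.9,  63.4])])
mon BR (array([ 0.382, -0.321,  0.083]), [array([502. , 280.5]), array([452.1, 325.7])])
stap far end top (array([0.553, 0.067, 0.094]), [array([293.7, 195.4]), array([326.2, 222.1])])
nb [0.715 0.373 0.01 ]
nb [0.709 0.16  0.01 ]
nb [0.558 0.161 0.01 ]
nb [0.562 0.37  0.01 ]
[0.554 0.303 0.   ]
[ 0.566 -0.159  0.   ]
[ 0.383 -0.161  0.   ]
[0.366 0.297 0.   ]
[0.764 0.156 0.   ]
[ 0.578 -0.114  0.   ]
```

View pics/scz.png

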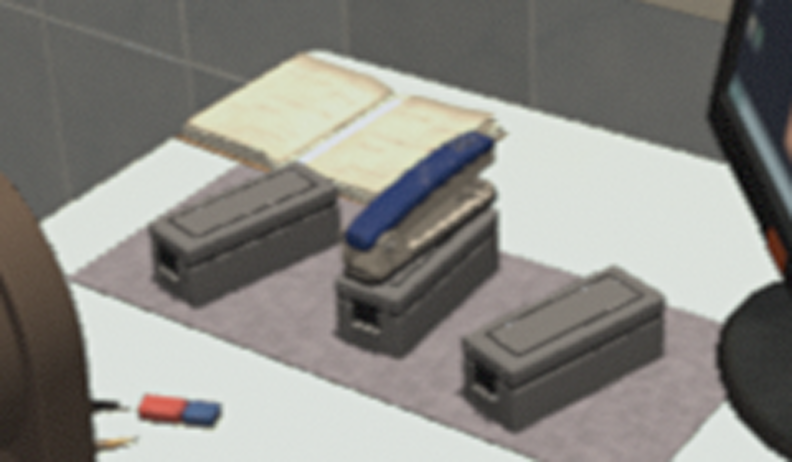

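```bash
cat >> h.py <<'E'
from scipy.spatial.transform import Rotation as Ro
def go(p,yaw,pitch=0.,roll=180.,q=True):
    s=sense();R=Ro.from_euler('xyz',s["eef_rot"],degrees=True)
    T=Ro.from_euler('xyz',[roll,pitch,yaw],degrees=True)
    d=R.inv().apply(np.array(p)-s["tcp_pos"]);rv=(R.inv()*T).as_rotvec(degrees=True)
    print("t",round(s["time"],2),"tcp",s["tcp_pos"].round(4),"rpy",s["eef_rot"].round(2),"w",round(s["width"],4),"J",s["joint_pos"].round(0))
    print("F",s["ft_force"].round(2),"M",s["torque"].round(3))
    print("turn",rv.round(1),"shift",d.round(4),"rows",max(np.linalg.norm(d)/.0417,np.linalg.norm(rv)/7.16).round(1))
E
python3 -c "
from h import *
go([.25,.45,.32],180);go([.481,.069,.25],179)"
```

```text
t 0.15 tcp [0.1857 0.5964 0.2262] rpy [-1.7993e+02  1.0000e-02  1.6270e+02] w 0.0918 J [-79.  25.   1.  90.  -1.  65.  -4.]
F [ 0.38 -0.05 -0.  ] M [-0.027  0.036 -0.05 ]
turn [ -0.1  -0.  -17.3] shift [-0.1049 -0.1207 -0.0937] rows 4.4
t 0.15 tcp [0.1857 0.5964 0.2262] rpy [-1.7993e+02  1.0000e-02  1.6270e+02] w 0.0918 J [-79.  25.   1.  90.  -1.  65.  -4.]
F [ 0.38 -0.05 -0.  ] M [-0.027  0.036 -0.05 ]
turn [ -0.1  -0.  -16.3] shift [-0.4387 -0.4157 -0.0233] rows 14.5
```

Call:
{"fn": "send_rows", "kwargs": {
  "plan": [
    [0, 0, -3, -0.01, -0.015, -0.025, 0.5],
    [0, 0, -7, -0.03, -0.035, -0.05, 0.5],
    [0, 0, -11, -0.055, -0.06, -0.075, 0.5],
    [0, 0, -15, -0.08, -0.09, -0.094, 0.5],
    [0, 0, -17.3, -0.105, -0.12, -0.094, 0.5]
  ]
}}

```text
time: 0.57
tcp_pos: [0.2509, 0.4519, 0.3239]
eef_rot: [179.7, 0.1, -179.7]
ft_force: [1.5, -0.0, 0.6]
width: 0.0693
```

```bash
python3 -c "
from h import *
go([.481,.069,.22],179)"
```

```text
t 0.57 tcp [0.2509 0.4519 0.3239] rpy [ 1.7972e+02  1.1000e-01 -1.7971e+02] w 0.0693 J [-67.  11.   0.  96.  -0.  73.  23.]
F [ 1.55 -0.03  0.58] M [ 0.09  -0.06  -0.004]
turn [0.3 0.1 1.3] shift [-0.2279 -0.3846  0.1025] rows 11.0
```

Call:
{"fn": "send_rows", "kwargs": {
  "plan": [
    [0, 0, 0, -0.02, -0.033, 0, 0.3],
    [0, 0, 0, -0.04, -0.067, 0, 0.3],
    [0, 0, 0, -0.06, -0.1, 0.0, 0.3],
    [0, 0, 0, -0.08, -0.133, 0.01, 0.3],
    [0, 0, 1, -0.1, -0.167, 0.02, 0.3]
  ]
}}

```text
time: 0.98
tcp_pos: [0.3509, 0.2829, 0.3009]
eef_rot: [179.9, 0.1, 179.0]
ft_force: [1.0, 0.3, -0.4]
width: 0.06
```

Call:
{"fn": "send_rows", "kwargs": {
  "plan": [
    [0, 0, 0, -0.02, -0.034, 0.01, 0.3],
    [0, 0, 0, -0.04, -0.07, 0.025, 0.3],
    [0, 0, 0, -0.065, -0.105, 0.04, 0.3],
    [0, 0, 0, -0.09, -0.14, 0.055, 0.3],
    [0, 0, 0, -0.11, -0.175, 0.07, 0.3]
  ]
}}

```text
time: 1.4
tcp_pos: [0.4528, 0.1151, 0.2342]
eef_rot: [180.0, 0.1, 179.0]
ft_force: [0.7, 1.1, 0.7]
width: 0.06
```

```bash
python3 -c "
from h import *
go([.481,.069,.20],179)
cv2.imwrite('pics/w1.png',camera('wrist'));cv2.imwrite('pics/t1.png',camera('top')[150:310,130:420])"
```

```text
t 1.4 tcp [0.4528 0.1151 0.2342] rpy [1.7997e+02 6.0000e-02 1.7903e+02] w 0.06 J [-37.   9.  19. 112.  -4.  59.  72.]
F [0.74 1.13 0.66] M [ 0.088 -0.027  0.018]
turn [0.  0.1 0. ] shift [-0.0289 -0.0456  0.0342] rows 1.5
```

View pics/w1.png

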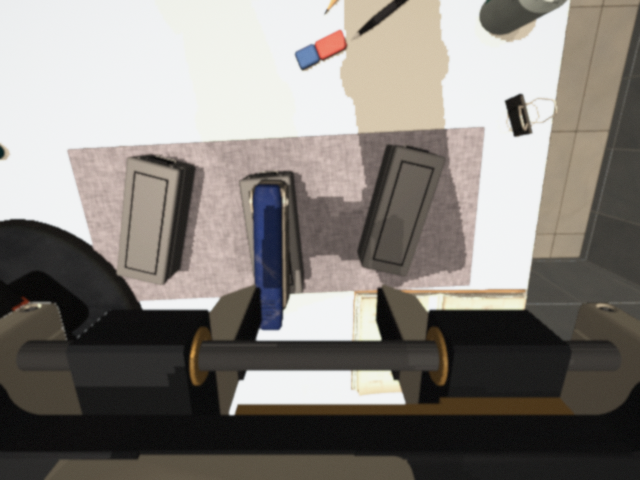

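The wrist view shows the stapler (blue) at about cols 253–287, rows 183–328, with its near end overhanging nothing and its far end past the case. I'll cross-check its position and the case positions from this view.

```bash
python3 - <<'E'
from h import *
i=camera_info("wrist");im=cv2.imread("pics/w1.png");hsv=cv2.cvtColor(im,cv2.COLOR_BGR2HSV)
m=((hsv[...,0]>100)&(hsv[...,0]<130)&(hsv[...,1]>120)).astype(np.uint8);m[:150]=0;m[340:]=0;m[:,:240]=0;m[:,310:]=0
p=cv2.findNonZero(m);r=cv2.minAreaRect(p);print(r)
for z in(.09,.1,.107):
  b=[ray(i,*q,z) for q in cv2.boxPoints(r)];print(z,(sum(b)/4).round(4),[x[:2].round(3) for x in b])
def quad(n,c,z):
    c=[ray(i,*q,z) for q in c]; mm=sum(c)/4
    d=-(c[0]+c[1]-c[2]-c[3])/2; w=(c[0]+c[3]-c[1]-c[2])/2
    print(n,mm.round(4),"len",np.linalg.norm(d).round(4),"w",np.linalg.norm(w).round(4),"yaw",np.degrees(np.arctan2(d[1],d[0])).round(1))
quad("R in",[(134,173),(171,174),(157,276),(127,271)],.054)
quad("L in",[(398,158),(435,167),(405,264),(372,258)],.054)
E
```

```text
((267.5000915527344, 256.5052490234375), (143.18154907226562, 26.23012351989746), 89.39690399169922)
0.09 [0.4857 0.0597 0.09  ] [array([0.413, 0.053]), array([0.413, 0.076]), array([0.558, 0.068]), array([0.558, 0.042])]
0.1 [0.4819 0.0614 0.1   ] [array([0.412, 0.055]), array([0.412, 0.077]), array([0.552, 0.07 ]), array([0.552, 0.044])]
0.107 [0.4792 0.0627 0.107 ] [array([0.411, 0.056]), array([0.411, 0.078]), array([0.548, 0.071]), array([0.547, 0.046])]
R in [ 0.4571 -0.0681  0.054 ] len 0.1099 w 0.0341 yaw -16.0
L in [0.4513 0.1937 0.054 ] len 0.1042 w 0.0368 yaw -13.0
```

The wrist and top views differ by 7 mm in y. The arm was still settling between the picture and the camera_info call, so I'll recheck once it is at rest above the stapler.

Call:
{"fn": "send_rows", "kwargs": {
  "plan": [
    [0, 0, 0, -0.015, -0.02, 0.015, 0.3],
    [0, 0, 0, -0.028, -0.045, 0.034, 0.3],
    [0, 0, 0, -0.028, -0.045, 0.034, 0.3],
    [0, 0, 0, -0.028, -0.045, 0.034, 0.3]
  ]
}}

```text
time: 1.83
tcp_pos: [0.4786, 0.0698, 0.1997]
eef_rot: [-179.9, -0.1, 178.8]
ft_force: [0.1, 0.2, 0.4]
width: 0.0597
```

```bash
python3 - <<'E'
from h import *
i=camera_info("wrist");im=camera("wrist");cv2.imwrite("pics/w2.png",im);hsv=cv2.cvtColor(im,cv2.COLOR_BGR2HSV)
go([.481,.069,.081],179)
m=((hsv[...,0]>100)&(hsv[...,0]<130)&(hsv[...,1]>120)).astype(np.uint8);m[:100]=0;m[340:]=0
n,l,st,c=cv2.connectedComponentsWithStats(m)
for k in range(1,n):
  if st[k,4]>150:
    r=cv2.minAreaRect(cv2.findNonZero((l==k).astype(np.uint8)));print(r)
    b=[ray(i,*q,.105) for q in cv2.boxPoints(r)];print((sum(b)/4).round(4),[x[:2].round(3) for x in b])
E
```

```text
t 1.88 tcp [0.4787 0.0711 0.2003] rpy [-1.7999e+02 -7.0000e-02  1.7894e+02] w 0.0591 J [-32.  13.  20. 113.  -6.  55.  81.]
F [0.24 0.32 0.67] M [0.093 0.023 0.018]
turn [-0.  -0.1 -0.1] shift [-0.0025 -0.0021  0.1193] rows 2.9
((316.5, 238.0), (160.0, 31.0), 90.0)
[0.479  0.0677 0.105 ] [array([0.413, 0.058]), array([0.414, 0.08 ]), array([0.545, 0.079]), array([0.545, 0.053])]
((319.76177978515625, 319.70111083984375), (11.092663764953613, 25.219219207763672), 58.570438385009766)
[0.5465 0.0689 0.105 ] [array([0.548, 0.057]), array([0.536, 0.076]), array([0.545, 0.081]), array([0.557, 0.062])]
```

View pics/w2.png

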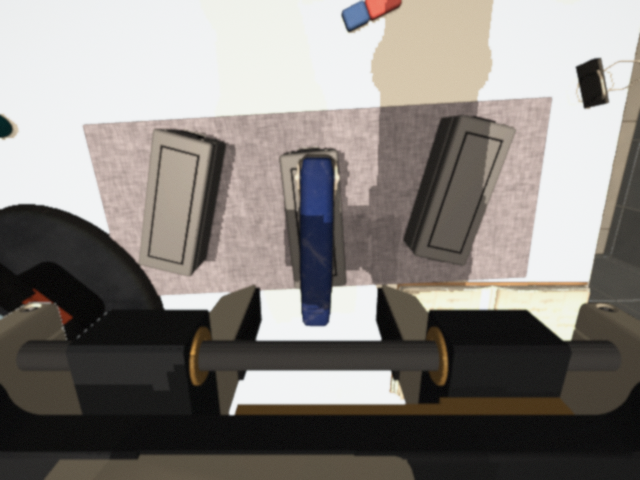

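The settled wrist view shows the stapler centred between the fingers at column 317. Its centre works out at (0.48, 0.068), which agrees with the top view. I'll descend and grip.

Call:
{"fn": "send_rows", "kwargs": {
  "plan": [
    [0, 0, 0, -0.002, -0.002, 0.035, 0.3],
    [0, 0, 0, -0.002, -0.002, 0.07, 0.3],
    [0, 0, 0, -0.002, -0.002, 0.1, 0.3],
    [0, 0, 0, -0.002, -0.002, 0.119, 0.3],
    [0, 0, 0, -0.002, -0.002, 0.119, 0.3]
  ]
}}

```text
time: 2.3
tcp_pos: [0.4785, 0.0703, 0.0789]
eef_rot: [-180.0, -0.3, 179.1]
ft_force: [-0.7, -0.3, 0.3]
width: 0.0598
```

Call:
{"fn": "send_rows", "kwargs": {
  "plan": [
    [0, 0, 0, 0, 0, 0, -0.6],
    [0, 0, 0, 0, 0, 0, -0.6],
    [0, 0, 0, 0, 0, 0, -0.6],
    [0, 0, 0, 0, 0, 0, -0.6],
    [0, 0, 0, 0, 0, 0, -0.6]
  ],
  "grip_force": 25
}}

```text
time: 2.72
tcp_pos: [0.4818, 0.0695, 0.0827]
eef_rot: [179.9, 0.1, 179.0]
ft_force: [0.6, 0.7, -0.1]
width: 0.0309
```

```bash
python3 -c "
from h import *
go([.481,.069,.18],179)"
```

```text
t 2.72 tcp [0.4818 0.0695 0.0827] rpy [1.7995e+02 1.1000e-01 1.7902e+02] w 0.0309 J [-28.  23.  18. 120. -11.  39.  86.]
F [ 0.6   0.74 -0.14] M [ 0.033  0.039 -0.054]
turn [0.1 0.1 0. ] shift [ 0.0006 -0.0004 -0.0973] rows 2.3
```

Call:
{"fn": "send_rows", "kwargs": {
  "plan": [
    [0, 0, 0, 0, 0, 0, -0.8],
    [0, 0, 0, 0, 0, 0, -0.8],
    [0, 0, 0, 0, 0, -0.01, -0.8],
    [0, 0, 0, 0, 0, -0.03, -0.8],
    [0, 0, 0, 0, 0, -0.06, -0.8]
  ],
  "grip_force": 25
}}

```text
time: 3.13
tcp_pos: [0.4792, 0.0687, 0.1409]
eef_rot: [-179.9, -0.3, 179.0]
ft_force: [-0.1, -0.5, -2.4]
width: 0.0251
```

Call:
{"fn": "send_rows", "kwargs": {
  "plan": [
    [0, 0, 0, 0, 0, -0.02, -0.8],
    [0, 0, 0, 0, 0, -0.03, -0.8],
    [0, 0, 0, 0, 0, -0.03, -0.8]
  ]
}}

```text
time: 3.38
tcp_pos: [0.4823, 0.0694, 0.1738]
eef_rot: [179.9, 0.2, 179.0]
ft_force: [-0.1, 0.3, -2.2]
width: 0.0252
```

```bash
python3 - <<'E'
from h import *
go([.645,.06,.18],159)
cv2.imwrite("pics/w3.png",camera("wrist"));cv2.imwrite("pics/s3.png",cv2.resize(camera("scene")[150:350,180:480],None,fx=2.6,fy=2.6))
E
```

```text
t 3.38 tcp [0.4823 0.0694 0.1738] rpy [179.91   0.2  179.01] w 0.0252 J [-31.  15.  21. 114.  -7.  51.  82.]
F [-0.06  0.27 -2.25] M [ 0.03  -0.028 -0.015]
turn [ 0.1  0.2 20. ] shift [-0.1629 -0.0066 -0.0057] rows 3.9
```

View pics/s3.png

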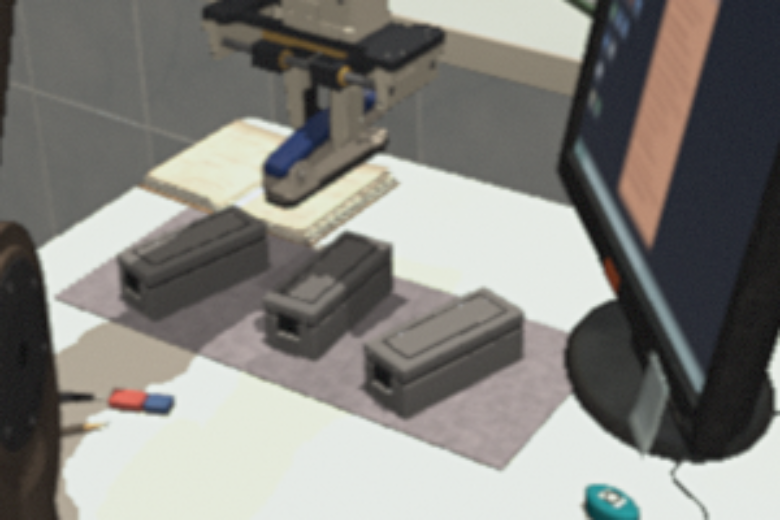

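The stapler is held level, the case is clear, and the force reading of about 2 N matches its weight. I'll carry it to the free spot.

Call:
{"fn": "send_rows", "kwargs": {
  "plan": [
    [0, 0, 4, -0.02, 0, 0, -0.8],
    [0, 0, 8, -0.05, -0.002, 0, -0.8],
    [0, 0, 12, -0.085, -0.004, 0, -0.8],
    [0, 0, 16, -0.12, -0.006, 0, -0.8],
    [0, 0, 20, -0.15, -0.007, 0, -0.8]
  ]
}}

```text
time: 3.9
tcp_pos: [0.632, 0.0591, 0.1694]
eef_rot: [-179.9, -0.1, 158.8]
ft_force: [0.6, 0.7, -1.6]
width: 0.0252
```

Call:
{"fn": "send_rows", "kwargs": {
  "plan": [
    [0, 0, 0, -0.01, 0.004, 0.02, -0.8],
    [0, 0, 0, -0.012, 0.005, 0.05, -0.8],
    [0, 0, 0, -0.012, 0.005, 0.085, -0.8],
    [0, 0, 0, -0.012, 0.005, 0.105, -0.8],
    [0, 0, 0, -0.012, 0.005, 0.105, -0.8]
  ]
}}

```text
time: 4.32
tcp_pos: [0.6391, 0.0595, 0.0596]
eef_rot: [-179.7, -0.6, 159.0]
ft_force: [-0.7, -0.1, -3.5]
width: 0.0247
```

```bash
python3 - <<'E'
from h import *
go([.645,.06,.029],159)
im=camera("top");cv2.imwrite("pics/t4.png",im[90:310,130:420])
E
```

```text
t 4.32 tcp [0.6391 0.0595 0.0596] rpy [-179.66   -0.56  159.  ] w 0.0247 J [-24.  38.  22.  98. -18.  48.  74.]
F [-0.71 -0.14 -3.5 ] M [-0.008  0.035 -0.058]
turn [-0.3 -0.6 -0. ] shift [-0.0056  0.0027  0.0305] rows 0.7
```

View pics/t4.png

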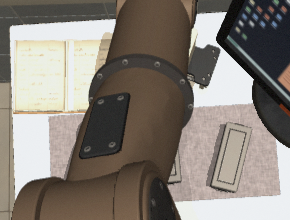

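Call:
{"fn": "send_rows", "kwargs": {
  "plan": [
    [0, 0, 0, -0.004, 0, 0.008, -0.8],
    [0, 0, 0, -0.004, 0, 0.016, -0.8],
    [0, 0, 0, -0.004, 0, 0.024, -0.8],
    [0, 0, 0, -0.004, 0, 0.024, -0.8],
    [0, 0, 0, -0.004, 0, 0.024, -0.8]
  ]
}}

```text
time: 4.78
tcp_pos: [0.6475, 0.0585, 0.0426]
eef_rot: [180.0, -0.0, 159.0]
ft_force: [-0.6, 0.8, -2.1]
width: 0.0253
```

```bash
python3 - <<'E'
from h import *
go([.645,.06,.029],159)
E
```

```text
t 4.78 tcp [0.6475 0.0585 0.0426] rpy [ 1.80e+02 -2.00e-02  1.59e+02] w 0.0253 J [-24.  39.  21.  98. -19.  46.  75.]
F [-0.64  0.84 -2.06] M [ 0.006 -0.019 -0.007]
turn [ 0. -0.  0.] shift [0.0029 0.0005 0.0136] rows 0.3
```

Call:
{"fn": "send_rows", "kwargs": {
  "plan": [
    [0, 0, 0, 0, 0, 0.004, -0.8],
    [0, 0, 0, 0, 0, 0.008, -0.8],
    [0, 0, 0, 0, 0, 0.011, -0.8],
    [0, 0, 0, 0, 0, 0.0135, -0.8],
    [0, 0, 0, 0, 0, 0.0145, -0.8]
  ]
}}

```text
time: 5.2
tcp_pos: [0.6475, 0.0583, 0.0283]
eef_rot: [-180.0, -0.0, 159.0]
ft_force: [-5.6, 0.8, 12.8]
width: 0.025
```

```bash
python3 - <<'E'
from h import *
go([.645,.06,.029],159)
E
```

```text
t 5.2 tcp [0.6475 0.0583 0.0283] rpy [-1.80e+02 -2.00e-02  1.59e+02] w 0.025 J [-23.  40.  21.  98. -19.  45.  76.]
F [-5.57  0.78 12.76] M [ 0.058  1.057 -0.013]
turn [-0. -0. -0.] shift [ 0.0029  0.0007 -0.0007] rows 0.1
```

It has landed (+13 N). I'll ease off slightly, open and retreat.

Call:
{"fn": "send_rows", "kwargs": {
  "plan": [
    [0, 0, 0, 0, 0, -0.001, -0.8],
    [0, 0, 0, 0, 0, -0.001, 0.2],
    [0, 0, 0, 0, 0, -0.001, 0.2],
    [0, 0, 0, 0, 0, -0.001, 0.2],
    [0, 0, 0, 0, 0, -0.001, 0.2]
  ]
}}

```text
time: 5.62
tcp_pos: [0.6478, 0.0585, 0.0292]
eef_rot: [180.0, 0.0, 159.0]
ft_force: [-0.2, -0.2, -0.3]
width: 0.0474
```

Call:
{"fn": "send_rows", "kwargs": {
  "plan": [
    [0, 0, 0, 0, 0, -0.02, 0.2],
    [0, 0, 0, 0, 0, -0.05, 0.4],
    [0, 0, 0, 0, 0, -0.09, 0.5],
    [0, 0, 0, 0, 0, -0.13, 0.6],
    [0, 0, 0, 0, 0, -0.14, 0.6]
  ]
}}

```text
time: 6.03
tcp_pos: [0.6508, 0.0581, 0.1758]
eef_rot: [179.8, 0.4, 159.0]
ft_force: [1.2, 0.1, 0.8]
width: 0.0726
```

```bash
python3 - <<'E'
from h import *
go([.475,.067,.16],183)
cv2.imwrite("pics/w5.png",camera("wrist"));cv2.imwrite("pics/s5.png",cv2.resize(camera("scene")[150:350,180:480],None,fx=2.6,fy=2.6))
E
```

```text
t 6.03 tcp [0.6508 0.0581 0.1758] rpy [179.76   0.44 158.97] w 0.0726 J [-26.  31.  25.  91. -15.  60.  72.]
F [1.23 0.09 0.75] M [ 0.    -0.09   0.055]
turn [  0.1   0.5 -24. ] shift [ 0.1674 -0.0548  0.0142] rows 4.2
```

View pics/s5.png

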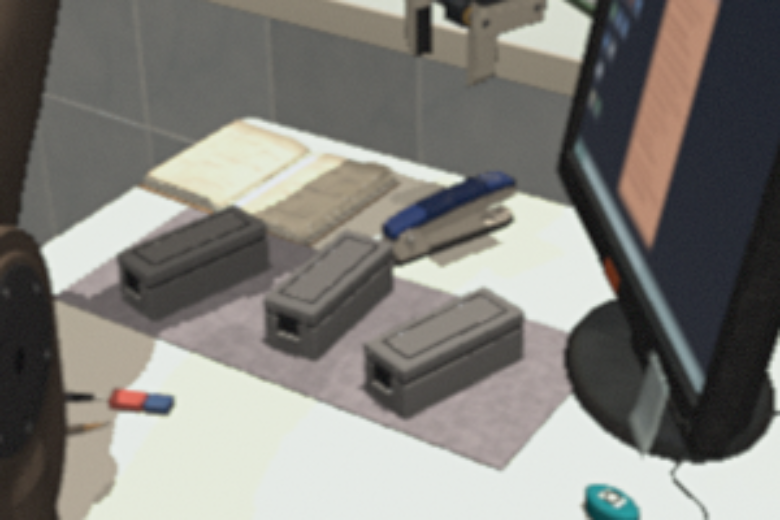

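View pics/w5.png

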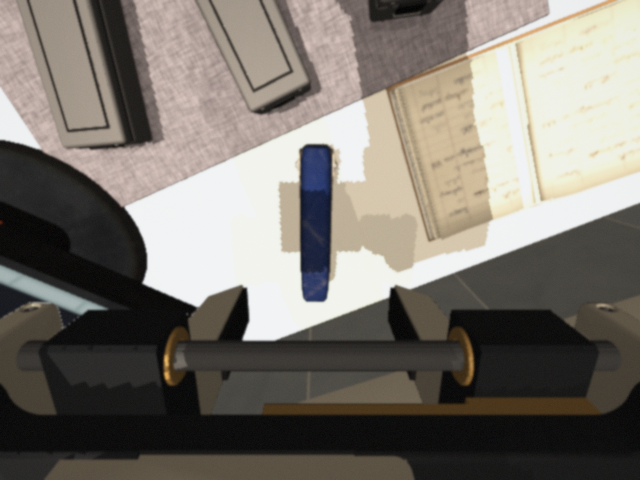

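The stapler stands upright on the desk between the mat and the far edge; in the wrist view it runs along column 315, rows 145–300. The middle case comes next.

Call:
{"fn": "send_rows", "kwargs": {
  "plan": [
    [0, 0, -5, 0.03, -0.01, 0, 0.7],
    [0, 0, -10, 0.06, -0.02, 0, 0.7],
    [0, 0, -15, 0.1, -0.033, 0, 0.7],
    [0, 0, -20, 0.14, -0.045, 0.01, 0.7],
    [0, 0, -24, 0.167, -0.055, 0.014, 0.7]
  ]
}}

```text
time: 6.55
tcp_pos: [0.4676, 0.0672, 0.1531]
eef_rot: [-180.0, -0.2, -176.7]
ft_force: [-0.1, 0.3, -0.3]
width: 0.0778
```

Call:
{"fn": "send_rows", "kwargs": {
  "plan": [
    [0, 0, 0, 0, 0, 0, 0.7],
    [0, 0, 0, 0, 0, 0, 0.7],
    [0, 0, 0, 0, 0, 0, 0.7]
  ]
}}

```text
time: 6.8
tcp_pos: [0.4725, 0.067, 0.1548]
eef_rot: [180.0, 0.0, -177.0]
ft_force: [0.3, -0.2, -0.3]
width: 0.078
```

```bash
python3 - <<'E'
from h import *
i=camera_info("wrist");im=camera("wrist");cv2.imwrite("pics/w6.png",im)
go([.475,.067,.016],183)
E
```

```text
t 6.85 tcp [0.4731 0.067  0.1549] rpy [-1.7999e+02  4.0000e-02 -1.7705e+02] w 0.0779 J [-30.  16.  19. 117.  -7.  48.  86.]
F [ 0.52 -1.06  0.56] M [-0.015 -0.043 -0.022]
turn [-0.  0. -0.] shift [-1.800e-03 -1.000e-04  1.389e-01] rows 3.3
```

View pics/w6.png

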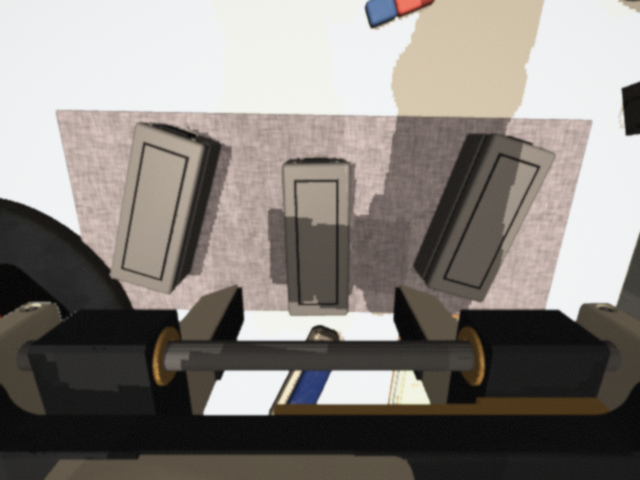

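The middle case is squarely aligned in the image, centred on column 317. I'll check its x centre from its inner rectangle.

```bash
python3 - <<'E'
from h import *
i=camera_info("wrist")
for n,c in(("M",[(296,182),(337,181),(338,304),(298,304)]),("R",[(146,143),(188,154),(164,288),(123,278)]),("L",[(501,153),(539,163),(484,288),(445,284)])):
    c=[ray(i,*q,.054) for q in c];d=(c[2]+c[3]-c[0]-c[1])/2
    print(n,(sum(c)/4).round(4),np.linalg.norm(d).round(4),np.degrees(np.arctan2(d[1],d[0])).round(1))
E
```

```text
M [0.4779 0.0658 0.054 ] 0.104 3.5
R [ 0.4626 -0.0633  0.054 ] 0.114 -14.8
L [0.4538 0.2018 0.054 ] 0.1079 -11.7
```

Call:
{"fn": "send_rows", "kwargs": {
  "plan": [
    [0, 0, 0, -0.003, 0, 0.03, 0.7],
    [0, 0, 0, -0.003, 0, 0.065, 0.7],
    [0, 0, 0, -0.003, 0, 0.1, 0.7],
    [0, 0, 0, -0.003, 0, 0.13, 0.7],
    [0, 0, 0, -0.003, 0, 0.138, 0.7]
  ]
}}

```text
time: 7.27
tcp_pos: [0.4739, 0.0664, 0.0131]
eef_rot: [-179.9, -0.3, -177.0]
ft_force: [-1.0, -0.6, 0.6]
width: 0.0781
```

Call:
{"fn": "send_rows", "kwargs": {
  "plan": [
    [0, 0, 0, 0, 0, 0, 0],
    [0, 0, 0, 0, 0, 0, -0.3],
    [0, 0, 0, 0, 0, 0, -0.3],
    [0, 0, 0, 0, 0, 0, -0.3],
    [0, 0, 0, 0, 0, 0, -0.3]
  ],
  "grip_force": 45
}}

```text
time: 7.68
tcp_pos: [0.4764, 0.0672, 0.0186]
eef_rot: [180.0, 0.2, -177.0]
ft_force: [-0.3, -0.9, 6.5]
width: 0.052
```

```bash
python3 - <<'E'
from h import *
go([.475,.067,.15],183)
E
```

```text
t 7.68 tcp [0.4764 0.0672 0.0186] rpy [ 1.7997e+02  1.7000e-01 -1.7700e+02] w 0.052 J [-25.  29.  14. 123. -14.  29.  93.]
F [-0.26 -0.87  6.54] M [-0.475  0.164  0.053]
turn [0.  0.2 0. ] shift [ 1.000e-03 -1.000e-04 -1.314e-01] rows 3.2
```

Call:
{"fn": "send_rows", "kwargs": {
  "plan": [
    [0, 0, 0, 0, 0, 0, -0.3],
    [0, 0, 0, 0, 0, -0.02, -0.3],
    [0, 0, 0, 0, 0, -0.055, -0.3],
    [0, 0, 0, 0, 0, -0.095, -0.3],
    [0, 0, 0, 0, 0, -0.13, -0.3]
  ]
}}

```text
time: 8.1
tcp_pos: [0.4746, 0.0668, 0.1495]
eef_rot: [-180.0, 0.0, -177.0]
ft_force: [1.5, 0.1, -3.5]
width: 0.0518
```

Call:
{"fn": "send_rows", "kwargs": {
  "plan": [
    [0, 0, 0, 0, 0, -0.01, -0.3],
    [0, 0, 0, 0, 0, -0.01, -0.3],
    [0, 0, 0, 0, 0, -0.01, -0.3],
    [0, 0, 0, 0, 0, -0.01, -0.3],
    [0, 0, 0, 0, 0, -0.01, -0.3]
  ]
}}

```text
time: 8.52
tcp_pos: [0.4737, 0.0669, 0.1554]
eef_rot: [-180.0, -0.2, -177.0]
ft_force: [-1.0, -0.5, -4.3]
width: 0.052
```

```bash
python3 - <<'E'
from h import *
go([.475,.067,.15],183)
cv2.imwrite("pics/s7.png",cv2.resize(camera("scene")[120:350,180:480],None,fx=2.6,fy=2.6))
print(sense()["torque"])
E
```

```text
t 8.52 tcp [0.4737 0.0669 0.1554] rpy [-179.95   -0.19 -176.99] w 0.052 J [-31.  16.  20. 116.  -7.  49.  87.]
F [-1.02 -0.53 -4.28] M [ 0.046  0.007 -0.033]
turn [-0.  -0.2  0. ] shift [-0.0013  0.0001  0.0054] rows 0.1
[ 0.05410518 -0.01020081  0.02131465]
```

View pics/s7.png

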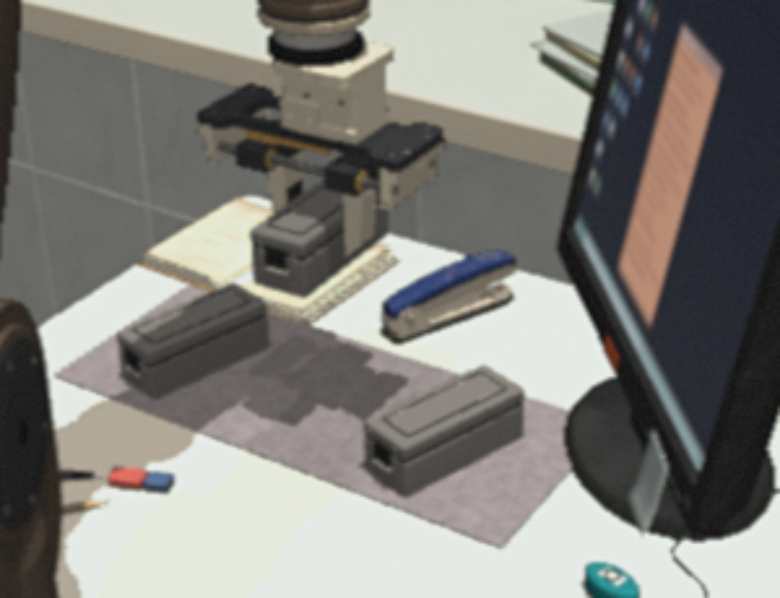

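The case is held level and lifted. I'll tilt it one way about tool y, return to level and read the torque, then repeat the other way.

Call:
{"fn": "send_rows", "kwargs": {
  "plan": [
    [0, 6, 0, 0, 0, 0, -0.3],
    [0, 12, 0, 0, 0, 0, -0.3],
    [0, 18, 0, 0, 0, 0, -0.3],
    [0, 24, 0, 0, 0, 0, -0.3],
    [0, 26, 0, 0, 0, 0, -0.3]
  ]
}}

```text
time: 8.98
tcp_pos: [0.4759, 0.0671, 0.1547]
eef_rot: [-179.9, -26.4, -177.0]
ft_force: [-0.4, 0.2, -4.4]
width: 0.0519
```

Call:
{"fn": "send_rows", "kwargs": {
  "plan": [
    [0, 0, 0, 0, 0, 0, -0.3],
    [0, 0, 0, 0, 0, 0, -0.3],
    [0, 0, 0, 0, 0, 0, -0.3],
    [0, 0, 0, 0, 0, 0, -0.3],
    [0, 0, 0, 0, 0, 0, -0.3]
  ]
}}

```text
time: 9.4
tcp_pos: [0.4747, 0.0672, 0.1576]
eef_rot: [180.0, -25.9, -177.0]
ft_force: [0.1, -0.5, -3.2]
width: 0.0517
```

```bash
python3 - <<'E'
from h import *
go([.475,.067,.15],183)
E
```

```text
t 9.4 tcp [0.4747 0.0672 0.1576] rpy [ 179.97  -25.92 -176.97] w 0.0517 J [-25.  33.  20.  96. -12.  80.  92.]
F [ 0.07 -0.48 -3.18] M [ 0.097 -0.74  -0.025]
turn [  0.  -25.9   0. ] shift [-0.0036 -0.0002  0.0067] rows 3.6
```

Call:
{"fn": "send_rows", "kwargs": {
  "plan": [
    [0, -6, 0, 0, 0, 0, -0.3],
    [0, -13, 0, 0, 0, 0, -0.3],
    [0, -20, 0, 0, 0, 0, -0.3],
    [0, -26, 0, 0, 0, 0, -0.3],
    [0, -26, 0, 0, 0, 0, -0.3]
  ]
}}

```text
time: 9.82
tcp_pos: [0.4704, 0.0666, 0.1574]
eef_rot: [179.9, 0.2, -177.0]
ft_force: [-2.0, -0.7, -4.4]
width: 0.052
```

Call:
{"fn": "send_rows", "kwargs": {
  "plan": [
    [0, 0, 0, 0, 0, 0, -0.3],
    [0, 0, 0, 0, 0, 0, -0.3],
    [0, 0, 0, 0, 0, 0, -0.3],
    [0, 0, 0, 0, 0, 0, -0.3],
    [0, 0, 0, 0, 0, 0, -0.3]
  ]
}}

```text
time: 10.23
tcp_pos: [0.4759, 0.067, 0.1568]
eef_rot: [-180.0, -0.0, -177.0]
ft_force: [-0.7, 0.0, -2.6]
width: 0.0517
```

```bash
python3 - <<'E'
from h import *
go([.475,.067,.15],183)
for k in range(4):
    camera("top"); print(sense()["torque"].round(3),sense()["ft_force"].round(1))
E
```

```text
t 10.23 tcp [0.4759 0.067  0.1568] rpy [-1.7997e+02 -4.0000e-02 -1.7701e+02] w 0.0517 J [-31.  16.  21. 116.  -8.  49.  87.]
F [-0.68  0.04 -2.56] M [ 0.048  0.029 -0.001]
turn [-0. -0. -0.] shift [0.0009 0.     0.0068] rows 0.2
[0.019 0.054 0.039] [-0.3  0.2 -3.3]
[ 0.025  0.1   -0.044] [-0.6 -0.3 -3.9]
[0.048 0.049 0.055] [ 0.2 -0.8 -3.5]
[ 0.043  0.087 -0.   ] [ 1.  -0.2 -3.3]
```

Call:
{"fn": "send_rows", "kwargs": {
  "plan": [
    [0, -6, 0, 0, 0, 0, -0.3],
    [0, -12, 0, 0, 0, 0, -0.3],
    [0, -18, 0, 0, 0, 0, -0.3],
    [0, -24, 0, 0, 0, 0, -0.3],
    [0, -26, 0, 0, 0, 0, -0.3]
  ]
}}

```text
time: 10.85
tcp_pos: [0.4727, 0.0673, 0.1564]
eef_rot: [179.8, 26.1, -177.0]
ft_force: [0.4, -1.7, -2.3]
width: 0.0518
```

Call:
{"fn": "send_rows", "kwargs": {
  "plan": [
    [0, 0, 0, 0, 0, 0, -0.3],
    [0, 0, 0, 0, 0, 0, -0.3],
    [0, 0, 0, 0, 0, 0, -0.3],
    [0, 0, 0, 0, 0, 0, -0.3],
    [0, 0, 0, 0, 0, 0, -0.3]
  ]
}}

```text
time: 11.27
tcp_pos: [0.4762, 0.067, 0.1575]
eef_rot: [-180.0, 26.0, -177.1]
ft_force: [-0.0, -0.1, -3.3]
width: 0.0518
```

```bash
python3 - <<'E'
from h import *
go([.475,.067,.15],183)
E
```

```text
t 11.27 tcp [0.4762 0.067  0.1575] rpy [-179.99   26.02 -177.05] w 0.0518 J [-46.   4.  28. 138.  20.  13.  56.]
F [-0.03 -0.09 -3.31] M [-0.033  0.71   0.023]
turn [-0.  26.  -0.1] shift [0.0043 0.0001 0.0062] rows 3.6
```

Call:
{"fn": "send_rows", "kwargs": {
  "plan": [
    [0, 6, 0, 0, 0, 0, -0.3],
    [0, 13, 0, 0, 0, 0, -0.3],
    [0, 20, 0, 0, 0, 0, -0.3],
    [0, 26, 0, 0, 0, 0, -0.3],
    [0, 26, 0, 0, 0, 0, -0.3]
  ]
}}

```text
time: 11.68
tcp_pos: [0.4791, 0.0676, 0.1578]
eef_rot: [179.9, -0.2, -177.0]
ft_force: [1.7, -0.3, -2.7]
width: 0.0517
```

Call:
{"fn": "send_rows", "kwargs": {
  "plan": [
    [0, 0, 0, 0, 0, 0, -0.3],
    [0, 0, 0, 0, 0, 0, -0.3],
    [0, 0, 0, 0, 0, 0, -0.3],
    [0, 0, 0, 0, 0, 0, -0.3],
    [0, 0, 0, 0, 0, 0, -0.3]
  ]
}}

```text
time: 12.1
tcp_pos: [0.4741, 0.0673, 0.1572]
eef_rot: [180.0, 0.0, -177.0]
ft_force: [0.1, -0.6, -3.8]
width: 0.052
```

```bash
python3 - <<'E'
from h import *
go([.475,.067,.15],183)
for k in range(5):
    camera("top"); print(sense()["torque"].round(3),sense()["ft_force"].round(1))
E
```

```text
t 12.1 tcp [0.4741 0.0673 0.1572] rpy [ 1.7997e+02  5.0000e-02 -1.7696e+02] w 0.052 J [-31.  16.  21. 116.  -7.  49.  87.]
F [ 0.05 -0.65 -3.76] M [ 0.004 -0.017  0.021]
turn [0. 0. 0.] shift [-0.0008 -0.0003  0.0072] rows 0.2
[ 0.001 -0.014  0.004] [ 0.4  1.  -2.6]
[ 0.022 -0.078 -0.014] [ 1.  -0.4 -3.1]
[-0.014 -0.03  -0.008] [ 0.1 -0.2 -3.2]
[ 0.039 -0.05  -0.02 ] [-0.   0.6 -3.8]
[-0.009 -0.04  -0.026] [-0.4  0.6 -3.6]
```

```bash
python3 - <<'E'
from h import *
a=[]
for k in range(12):
    camera("top"); s=sense();a.append(np.r_[s["torque"],s["ft_force"],s["eef_rot"]])
a=np.array(a);print(a.mean(0).round(3),a.std(0).round(3))
E
```

```text
[ 2.60000e-02 -4.40000e-02  5.00000e-03  1.50000e-02 -1.55000e-01
 -3.29300e+00  1.19998e+02  5.00000e-03 -1.76994e+02] [3.00000e-02 3.30000e-02 3.10000e-02 4.73000e-01 5.30000e-01 4.82000e-01
 1.34163e+02 9.00000e-03 6.00000e-03]
```

Call:
{"fn": "send_rows", "kwargs": {
  "plan": [
    [0, 6, 0, 0, 0, 0, -0.3],
    [0, 12, 0, 0, 0, 0, -0.3],
    [0, 18, 0, 0, 0, 0, -0.3],
    [0, 24, 0, 0, 0, 0, -0.3],
    [0, 28, 0, 0, 0, 0, -0.3]
  ]
}}

```text
time: 13.37
tcp_pos: [0.4761, 0.0673, 0.1568]
eef_rot: [180.0, -28.3, -177.0]
ft_force: [-0.2, -0.3, -3.5]
width: 0.0519
```

Call:
{"fn": "send_rows", "kwargs": {
  "plan": [
    [0, 0, 0, 0, 0, 0, -0.3],
    [0, 0, 0, 0, 0, 0, -0.3],
    [0, 0, 0, 0, 0, 0, -0.3],
    [0, 0, 0, 0, 0, 0, -0.3],
    [0, 0, 0, 0, 0, 0, -0.3]
  ]
}}

```text
time: 13.78
tcp_pos: [0.4747, 0.0672, 0.1579]
eef_rot: [180.0, -27.9, -177.0]
ft_force: [-0.2, -0.2, -4.0]
width: 0.0518
```

```bash
python3 - <<'E'
from h import *
go([.475,.067,.15],183)
E
```

```text
t 13.78 tcp [0.4747 0.0672 0.1579] rpy [ 179.96  -27.89 -176.97] w 0.0518 J [-24.  34.  20.  94. -12.  82.  93.]
F [-0.2  -0.18 -4.01] M [ 0.056 -0.779 -0.031]
turn [  0.  -27.9   0. ] shift [-0.004  -0.0003  0.0068] rows 3.9
```

Call:
{"fn": "send_rows", "kwargs": {
  "plan": [
    [0, -6, 0, 0, 0, 0, -0.3],
    [0, -12, 0, 0, 0, 0, -0.3],
    [0, -18, 0, 0, 0, 0, -0.3],
    [0, -24, 0, 0, 0, 0, -0.3],
    [0, -28, 0, 0, 0, 0, -0.3]
  ]
}}

```text
time: 14.2
tcp_pos: [0.4738, 0.0671, 0.1582]
eef_rot: [179.9, 0.4, -177.0]
ft_force: [-1.3, -0.4, -3.1]
width: 0.0518
```

```bash
python3 - <<'E'
from h import *
a=[]
for k in range(16):
    camera("top"); s=sense();a.append(np.r_[s["torque"],s["ft_force"]])
a=np.array(a);print(a[:,1].round(2));print(a[4:].mean(0).round(3),a[4:].std(0).round(3))
go([.475,.067,.15],183)
E
```

```text
[0.61 0.12 0.04 0.06 0.01 0.03 0.02 0.07 0.07 0.11 0.05 0.13 0.06 0.07
 0.08 0.09]
[ 0.022  0.065 -0.007  0.086  0.209 -3.606] [0.038 0.032 0.033 0.53  0.523 0.52 ]
t 15.0 tcp [0.4751 0.067  0.1569] rpy [-1.7999e+02 -2.0000e-02 -1.7701e+02] w 0.0517 J [-31.  16.  21. 116.  -8.  49.  87.]
F [ 0.07  1.05 -4.16] M [0.007 0.089 0.072]
turn [-0. -0. -0.] shift [ 0.0001 -0.      0.0069] rows 0.2
```

The level torque flips repeatably: +0.064, −0.04, then +0.065 Nm. That suggests a rolling part, though it's smaller than the 0.16 Nm expected end to end. I'll tilt the negative way again and return slowly, so the part doesn't get kicked back.

Call:
{"fn": "send_rows", "kwargs": {
  "plan": [
    [0, -6, 0, 0, 0, 0, -0.3],
    [0, -12, 0, 0, 0, 0, -0.3],
    [0, -18, 0, 0, 0, 0, -0.3],
    [0, -24, 0, 0, 0, 0, -0.3],
    [0, -28, 0, 0, 0, 0, -0.3]
  ]
}}

```text
time: 15.42
tcp_pos: [0.474, 0.0641, 0.1566]
eef_rot: [-179.7, 26.4, -177.1]
ft_force: [0.6, -2.5, -3.5]
width: 0.0518
```

Call:
{"fn": "send_rows", "kwargs": {
  "plan": [
    [0, 0, 0, 0, 0, 0, -0.3],
    [0, 0, 0, 0, 0, 0, -0.3],
    [0, 0, 0, 0, 0, 0, -0.3],
    [0, 0, 0, 0, 0, 0, -0.3],
    [0, 0, 0, 0, 0, 0, -0.3]
  ]
}}

```text
time: 15.83
tcp_pos: [0.4777, 0.0635, 0.1578]
eef_rot: [-179.4, 26.3, -177.1]
ft_force: [-1.0, 0.3, -3.1]
width: 0.0516
```

```bash
python3 - <<'E'
from h import *
go([.475,.067,.15],183); a=[]
for k in range(10):
    camera("top"); s=sense();a.append(s["torque"])
print(np.mean(a,0).round(3))
E
```

```text
t 15.83 tcp [0.4777 0.0635 0.1578] rpy [-179.44   26.27 -177.12] w 0.0516 J [-48.   4.  30. 139.  23.  13.  53.]
F [-1.05  0.33 -3.14] M [-0.011  0.761  0.026]
turn [-0.6 26.3 -0.2] shift [0.0057 0.0037 0.0058] rows 3.7
[-0.008  0.78  -0.016]
```

Call:
{"fn": "send_rows", "kwargs": {
  "plan": [
    [0, 3, 0, 0, 0, 0, -0.3],
    [0, 6, 0, 0, 0, 0, -0.3],
    [0, 9, 0, 0, 0, 0, -0.3],
    [0, 12, 0, 0, 0, 0, -0.3],
    [0, 15, 0, 0, 0, 0, -0.3]
  ]
}}

```text
time: 16.75
tcp_pos: [0.4766, 0.064, 0.1575]
eef_rot: [-179.6, 11.1, -177.2]
ft_force: [1.1, -0.8, -3.7]
width: 0.0518
```

Call:
{"fn": "send_rows", "kwargs": {
  "plan": [
    [0, 3, 0, 0, 0, 0, -0.3],
    [0, 6, 0, 0, 0, 0, -0.3],
    [0, 8, 0, 0, 0, 0, -0.3],
    [0, 10, 0, 0, 0, 0, -0.3],
    [0, 11, 0, 0, 0, 0, -0.3]
  ]
}}

```text
time: 17.17
tcp_pos: [0.4774, 0.0638, 0.1573]
eef_rot: [-179.5, 0.2, -177.3]
ft_force: [1.0, 0.3, -2.3]
width: 0.0523
```

Call:
{"fn": "send_rows", "kwargs": {
  "plan": [
    [0, 0.5, 0, 0, 0, 0, -0.3],
    [0, 1, 0, 0, 0, 0, -0.3],
    [0, 1.5, 0, 0, 0, 0, -0.3],
    [0, 2, 0, 0, 0, 0, -0.3],
    [0, 2, 0, 0, 0, 0, -0.3]
  ]
}}

```text
time: 17.58
tcp_pos: [0.4766, 0.0638, 0.1573]
eef_rot: [-179.5, -1.8, -177.3]
ft_force: [-0.5, 0.4, -3.2]
width: 0.0516
```

```bash
python3 - <<'E'
from h import *
a=[]
go([.475,.067,.15],183)
for k in range(14):
    camera("top"); s=sense();a.append(np.r_[s["torque"],s["ft_force"]])
a=np.array(a);print(a[:,1].round(2));print(a[3:].mean(0).round(3),a[3:].std(0).round(3))
E
```

```text
t 17.58 tcp [0.4766 0.0638 0.1573] rpy [-179.5    -1.76 -177.3 ] w 0.0516 J [-31.  17.  21. 115.  -8.  51.  87.]
F [-0.54  0.36 -3.16] M [-0.03  -0.167 -0.022]
turn [-0.5 -1.8 -0.3] shift [0.0012 0.0034 0.0073] rows 0.3
[-0.15 -0.13 -0.11 -0.12 -0.09 -0.13 -0.14 -0.12 -0.16 -0.14 -0.1  -0.15
 -0.16 -0.18]
[ 0.033 -0.134  0.007 -0.089  0.174 -3.469] [0.023 0.025 0.024 0.459 0.654 0.51 ]
```

With the slow return the level-corrected torque is about −0.08 Nm. That matches the part at one end (0.18 kg × 46 mm), so the middle case is the one that rattles. I'll level it and carry it over the notebook.

```bash
python3 - <<'E'
from h import *
go([.637,.266,.156],-177)
E
```

```text
t 18.28 tcp [0.4765 0.0637 0.1573] rpy [-179.5    -1.74 -177.31] w 0.0517 J [-31.  17.  21. 115.  -8.  51.  87.]
F [ 0.01 -0.26 -2.66] M [ 0.01  -0.177 -0.052]
turn [-0.5 -1.7 -0.3] shift [-0.1697  0.1946 -0.0056] rows 6.2
```

Call:
{"fn": "send_rows", "kwargs": {
  "plan": [
    [-0.5, -1.7, -0.3, -0.01, 0.012, 0, -0.3],
    [-0.5, -1.7, -0.3, -0.03, 0.034, 0, -0.3],
    [-0.5, -1.7, -0.3, -0.05, 0.058, 0, -0.3],
    [-0.5, -1.7, -0.3, -0.07, 0.08, -0.002, -0.3],
    [-0.5, -1.7, -0.3, -0.09, 0.103, -0.003, -0.3]
  ]
}}

```text
time: 18.7
tcp_pos: [0.5623, 0.1719, 0.1567]
eef_rot: [180.0, -0.0, -177.0]
ft_force: [0.8, -0.3, -2.9]
width: 0.0519
```

```bash
python3 - <<'E'
from h import *
go([.637,.266,.156],-177)
E
```

```text
t 18.7 tcp [0.5623 0.1719 0.1567] rpy [ 1.7999e+02 -5.0000e-02 -1.7701e+02] w 0.0519 J [-36.  26.  20. 102. -10.  54.  81.]
F [ 0.82 -0.34 -2.89] M [ 0.055 -0.142  0.003]
turn [ 0. -0. -0.] shift [-0.0795  0.0901  0.0007] rows 2.9
```

Call:
{"fn": "send_rows", "kwargs": {
  "plan": [
    [0, 0, 0, -0.02, 0.023, 0, -0.3],
    [0, 0, 0, -0.04, 0.045, 0, -0.3],
    [0, 0, 0, -0.06, 0.068, 0, -0.3],
    [0, 0, 0, -0.073, 0.083, 0, -0.3],
    [0, 0, 0, -0.079, 0.09, 0, -0.3]
  ]
}}

```text
time: 19.12
tcp_pos: [0.6366, 0.2682, 0.1557]
eef_rot: [179.9, -0.0, -176.8]
ft_force: [-0.1, 0.8, -3.6]
width: 0.0517
```

Call:
{"fn": "send_rows", "kwargs": {
  "plan": [
    [0, 0, 0, 0, 0, 0, -0.3],
    [0, 0, 0, 0, 0, 0, -0.3],
    [0, 0, 0, 0, 0, 0, -0.3],
    [0, 0, 0, 0, 0, 0, -0.3],
    [0, 0, 0, 0, 0, 0, -0.3]
  ]
}}

```text
time: 19.53
tcp_pos: [0.6355, 0.2636, 0.1569]
eef_rot: [-180.0, -0.1, -177.1]
ft_force: [0.3, -0.2, -3.7]
width: 0.0515
```

```bash
python3 - <<'E'
from h import *
go([.637,.266,.156],-177)
a=[]
for k in range(12):
    camera("top"); a.append(sense()["torque"])
print(np.mean(a[3:],0).round(3))
im=camera("top");cv2.imwrite("pics/t9.png",im)
cv2.imwrite("pics/s9.png",cv2.resize(camera("scene")[120:350,160:480],None,fx=2.4,fy=2.4))
go([.637,.266,.156],-177);print(sense()["dq"].round(2))
E
```

```text
t 19.53 tcp [0.6355 0.2636 0.1569] rpy [-1.8000e+02 -5.0000e-02 -1.7708e+02] w 0.0515 J [-39.  35.  19.  86. -12.  61.  76.]
F [ 0.3  -0.25 -3.67] M [ 0.062 -0.032  0.024]
turn [-0.  -0.1 -0.1] shift [-0.0016  0.0024  0.0009] rows 0.1
[ 0.016 -0.058  0.006]
t 20.23 tcp [0.6358 0.2648 0.1566] rpy [ 1.7999e+02 -5.0000e-02 -1.7700e+02] w 0.0518 J [-39.  35.  19.  86. -12.  61.  76.]
F [-0.52 -0.16 -4.3 ] M [ 0.015 -0.063  0.056]
turn [ 0. -0. -0.] shift [-0.0012  0.0011  0.0006] rows 0.0
[-0.04  0.02  0.03 -0.01  0.07 -0.08  0.02]
```

View pics/s9.png

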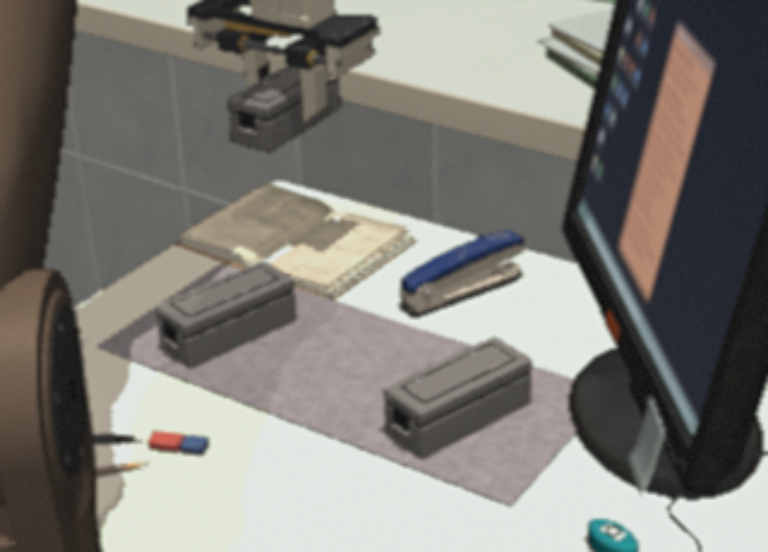

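View pics/t9.png

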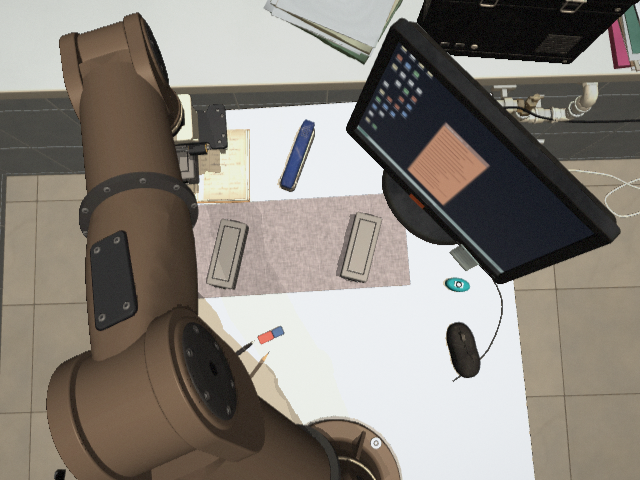

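The case hangs over the notebook. The other two cases, the stapler and the sharpener are undisturbed, and the arm hides the clip in these views. I'll check for tilt or slip by comparing predicted case corners with the image.

```bash
python3 - <<'E'
from h import *
i=camera_info("scene");s=sense();im=camera("scene")
c=s["tcp_pos"]+[.002,0,.0115];R=Ro.from_euler('z',3,degrees=True)
x0,y0,f=230,125,8
z=cv2.resize(im[y0:y0+65,x0:x0+90],None,fx=f,fy=f,interpolation=cv2.INTER_CUBIC)
for a in(-1,1):
  for b in(-1,1):
    for d in(-1,1):
      u,v=proj(i,c+R.apply([a*.065,b*.026,d*.025]));cv2.circle(z,(int((u-x0+.5)*f),int((v-y0+.5)*f)),4,(0,0,255),1)
cv2.imwrite("pics/s10.png",z);cv2.imwrite("pics/w10.png",camera("wrist"))
E
```

```text
(no output)
```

View pics/s10.png

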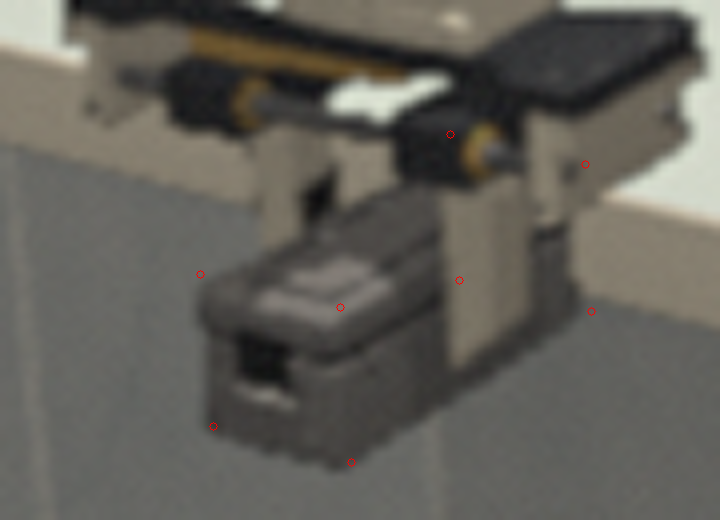

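View pics/w10.png

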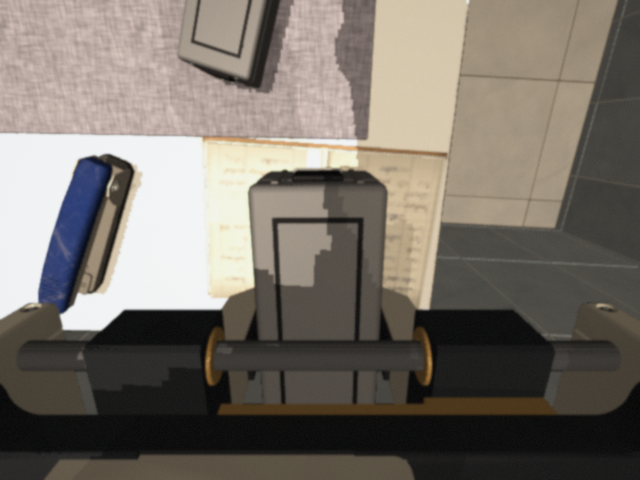

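```bash
python3 - <<'E'
from h import *
i=camera_info("wrist");s=sense();t=s["tcp_pos"]
for dz in(-.004,0,.004):
  a,b=[ray(i,u,219.,t[2]+.0365+dz) for u in(274,362)];print(dz,(a-t).round(4),(b-t).round(4),np.linalg.norm(a-b).round(4))
i0=camera_info("wrist")
# far lid end (bottom of picture, hidden); outer near end rows
a,b=[ray(i,u,183.,t[2]+.0365) for u in(250,387)];print((a-t).round(4),(b-t).round(4))
im=camera("scene")
z=cv2.cvtColor(im[125:190,230:320],cv2.COLOR_BGR2GRAY)
E
```

```text
-0.004 [-0.0504 -0.02    0.0325] [-0.0522  0.0136  0.0325] 0.0337
0 [-0.0515 -0.0195  0.0365] [-0.0531  0.0131  0.0365] 0.0326
0.004 [-0.0525 -0.019   0.0405] [-0.0541  0.0125  0.0405] 0.0316
[-0.0643 -0.0283  0.0365] [-0.0668  0.0208  0.0365]
```

```bash
python3 - <<'E'
from h import *
i=camera_info("scene");s=sense();im=camera("scene")
g=cv2.cvtColor(im,cv2.COLOR_BGR2GRAY).astype(float)
c=s["tcp_pos"]+[.002,0,.0115];R=Ro.from_euler('z',3,degrees=True)
P=lambda a:np.array(proj(i,c+R.apply([a,-.026,-.025])))
for a in(-.058,-.045,-.03,-.015,.02,.03,.045,.055,.06):
    u,v=P(a);U=int(round(u));vv=v+(U-u)*(P(.06)-P(-.06))[1]/(P(.06)-P(-.06))[0]
    col=cv2.GaussianBlur(g,(3,3),0)[int(vv)-6:int(vv)+7,U];d=np.diff(col);k=d.argmax()
    print(a,U,round(vv,1),"edge",int(vv)-6+k+.5,"step",d.max().round(0))
E
```

```text
-0.058 275 181.3 edge 181.5 step 12.0
-0.045 278 179.4 edge 180.5 step 12.0
-0.03 282 176.9 edge 177.5 step 17.0
-0.015 285 175.0 edge 175.5 step 16.0
0.02 294 169.4 edge 169.5 step 12.0
0.03 296 168.1 edge 168.5 step 14.0
0.045 299 166.2 edge 166.5 step 12.0
0.055 301 165.0 edge 164.5 step 10.0
0.06 302 164.3 edge 164.5 step 8.0
```

The underside edge matches the predicted level edge to within about 1 px along its whole length, so the case is level and hasn't slipped.

```bash
python3 -c "
from cell import *
s=sense();print(s['time'],s['tcp_pos'],s['eef_rot'],s['width']);hand_in()"
```

```text
20.4333 [0.63582261 0.26480039 0.15659061] [ 1.79992349e+02 -4.52162135e-02 -1.77007071e+02] 0.05192497475775355
the job is handed in; nothing more can be done
```

I handed the job in at 20.4 s, with the middle case held still and level over the notebook as the rattling one.

- **Stapler:** I took it off the middle case first and stood it on its base on the clear desk at about (0.648, 0.058). The later pictures show it upright there.
- **Finding the rattle:** I lifted the middle case and tilted it about 26–28° each way along its length. Back at level, the torque was about +0.065 Nm after tilting one way (twice) and −0.04 Nm after the other. A slow return from that second side gave about −0.08 Nm once corrected for a small remaining tilt.
- **How sure:** The swing of 0.11 to 0.15 Nm is a bit under the 0.16 Nm expected for a full end-to-end roll. It is still far above the averaged reading error of about 0.01 Nm, and a packed case should show no swing. I did not lift the other two cases as a comparison.
- **Final hold:** The tool is at (0.636, 0.265, 0.157), about 1–2 mm from my measured middle of the notebook. The case's underside is about 13 cm above the page. Its lower edge matched a level case to about 1 pixel, and the grip width reads 51.9 mm.
- **Other items:** The two other cases and the sharpener look unmoved. The arm hid the binder clip in the last views, but I never went near it at low height.

One early wrist-camera reading was 7 mm off because the arm was still settling. I repeated it at rest and it agreed with the top camera.

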